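# Click out the tablet stand's prop leg and set the tablet on it

### The job

Swing the folded prop leg of the small tablet stand up and back until it clicks home against its stop and stays by itself; feel for the stop and never push the leg with more than 25 N. Then lift the tablet out of its dock and lean it gently on the stand, lower edge in the groove behind the front lip, about mid-width, back resting on the leg. Leave the tape roll, needle holder and gauze packet where they are.

Things in the scene. Friction and masses are not known exactly. Their poses are not given: they have to be found in the camera images.
- stand: White tablet stand, fixed, its front to the robot's right. Origin on the trolley top straight below the leg's hinge line, mid-width; x from the front lip to the back, y along the hinge line, z up. Base 135 mm deep (x -110 to +25), 130 mm wide, 8 mm thick. Front lip across the full width at x -36 to -30 mm, its top at z = 22 mm. Hinge line at x = 0, z = 18 mm.
- stand_groove (a point): Middle of the groove's floor, where the tablet's lower edge belongs; axes of the stand. The groove lies between the lip and the hinge barrel, 22 mm wide (stand x -30 to -8 mm); its floor is 8 mm above the trolley.
- prop_leg (a joint): Leg angle, rad. 0 = folded: the leg points forward (stand -x), 0.7 rad above level; grows as it swings up and back (0.87 = straight up). Light return spring (0.1 N m at the end) and friction. The stop is set differently on every stand, between 0.99 and 1.39, and is not measured: feel for it. Let go before the click and it springs back below 0.9; past it, it stays. It bears at most 25 N.
- leg_face (a point): On the leg's pushing face (underside when folded), mid-width, 60 mm from the hinge line. Just before the stop a spring catch must be passed: pushed 55 mm from the hinge, the force rises to about 5-9 N, drops as the leg snaps on by about 4 mm, then soon climbs steeply at the stop (10 N within about 2 mm). Let go, it rests within 0.03 rad of the stop.
- leg_tip (a point): Middle of the leg's rounded free end, 117 mm from the hinge line, 93 to 133 mm above the trolley. The leg is a smooth, slippery plate 60 mm wide, 6 mm thick, 121 mm long. Closed fingers lowered in front of the free end, their tips 72 mm above the trolley, can push level along stand +x; they slide along the plate as it rises.
- dock: Grey dock, fixed, 70 x 100 mm, 40 mm high overall, origin at the centre of its underside, x from front to back. A slot 15 mm wide along its y, open upward and at both ends, its floor 10 mm above the trolley; the tablet stands in it.
- tablet_centre (a point): Centre of the loose tablet: white slab with a dark screen on its -x face, 12 mm thick (x), 130 mm wide (y), 180 mm high (z), 0.17 to 0.35 kg. It stands upright in the dock, its top edge 190 mm above the trolley; grasp the top edge across its thickness from above, no deeper than about 25 mm, for on the stand the leg stands behind it up to 140 mm above the trolley.
- tablet_foot (a point): Middle of the tablet's lower edge face, 90 mm below its centre, same axes.
- tape: Bystander: white paper tape roll lying flat, 48 mm across, 25 mm high; origin at the centre of its underside.
- needle_holder: Bystander: cream needle holder standing on its flange, 31 mm across, 54 mm high; origin at the centre of its underside.
- gauze: Bystander: flat gauze packet 62 x 63 x 8 mm; origin at the centre of its underside.

How it is judged:
By the outcome, as a careful person would: the job done as asked, in the order asked, and still so for the second after the job is handed in, with the robot touching nothing.
It also fails if it takes over 72 s, if anything falls off the work surface, if the arm or the gripper's body presses on something with over 40 N, if the wrist force passes 120 N, or if a joint passes its speed limit or range.

### The arm

A 6-joint arm with a two-finger parallel gripper is mounted at the origin on a cart in front of the work surface, level with it; the furniture and walls round the work are solid. World frame = base frame: x ahead of the robot, y to its left, z up, the work surface at z = 0. Lengths are in m, angles in rad, forces in N, time in s.
With the tool pointing down it reaches from about 0.3 to 0.775 m from the base axis. Payload 14.6 kg.
Tool frame: the origin (TCP) lies on the centre line of the jaws, within the pads' length; the fingertips stand 19 mm ahead of it and the grasp point (between the pads) is the TCP; z points along the fingers, y is the direction in which the jaws open and shut (so a half turn about z gives the same grasp; the last joint's range is limited). The gripper opens to 94 mm and grips with 3 to 60 N. Pads are 16 mm wide; open, the fingers measure 119 mm over their backs; the gripper's body (75 mm by 177 mm) begins 78 mm behind the grasp point.
Start: joints at [1.038, 0.3, 1.521, -0, 1.321, -0.067], TCP at [0.247, 0.491, 0.224] pointing down, gripper open.
Joint ranges: [-3.03, 3.03], [-0.79, 2.21], [0.23, 2.52], [-1.04, 4.18], [0, 3.07], [-2.55, 2.55]. Speed limits (rad/s): [2.22, 2.22, 2.57, 3.14, 3.14, 3.14].

### API

Orientations are given as [roll, pitch, yaw] about the fixed x, y, z axes, in that order (R = Rz(yaw) Ry(pitch) Rx(roll)).
In Python, from station import ctrl gives the robot as it stands. The module is installed in compiled form; this text tells all that it offers.
- The arm moves only by the shell command python3 -m creep 'ROWS' [FORCE]. ROWS is a JSON object of lists of equal length, an entry for each row: "translation": the shift along the world's x, y, z in mm, a list of three; "yaw": the turn about the world's z in rad; "gripper": the closure in counts, from 0 (fully open) to 255 (shut). A call has 1 to 5 rows; each row is the pose to reach, as a shift and turn from the pose measured when the call began; what a row does not reach only later rows make up. A row lasts 1/12 s, in which the tool goes at most 41.7 mm and 7.16 degrees, less where a joint would pass 70% of its speed; a pose out of reach is approached as far as the arm can. A call with a gripper value outside its range is refused whole. The fingers move at their own pace and stop on an object; FORCE is the grip in N (left out, the last holds). Time passes only in rows, so rows that repeat a pose let the fingers close. It gives the time, the measured TCP pose, the force and the opening at its end, in the units of the state.
- ctrl.get_obs(): the state, without advancing time (a new reading comes with each control period).
- ctrl.camera(name): name is "scene" or "top" or "wrist"; returns a dict with "pixels" (420x560x3 uint8, red, green, blue), "depth" (420x560 float32, m along the optical axis (not along the pixel's ray), 0 where there is no reading), "fx", "fy", "cx", "cy" (pixels), "dist" ([k1, k2, p1, p2, k3] as OpenCV has them; the pictures are not rectified), "R" (3x3) and "t" (3): a world point X has camera coordinates R X + t; the wrist camera has in their place "tool_from_camera" (4x4, takes a point from camera to tool coordinates, whose origin is the TCP and whose axes are the flange's). Camera axes: x right, y down, z forward; pixel columns grow to the right and rows downward; lengths in m; the calibration is good to about 2 mm. A picture is of the moment at which its call begins: read the wrist's pose just before it.
- ctrl.hand_in(): hands the job in, once; it reports no verdict.
The state is a dict: "time_s": time; "qpos": joint angles; "joint_vel": joint speeds; "tau": joint torques, N m; "ee_pos": TCP position; "eef_rot": TCP orientation; "force": force on the tool from outside, world axes, zero at the start; "moment": the same for the moment, N m; "grip_width": finger opening in m.
Only numpy, scipy, OpenCV 4.12 (cv2) and the standard library are available. Lean on these libraries where they do the work, as an engineer would, in place of code of your own. Each camera call takes 0.05 s, during which the arm holds its last target. There are 200 camera calls.

## Working session

There is one attempt and no reset: what is moved stays moved. The work goes in short steps, Python scripts to look and compute and a shell command to move; the robot and the scene stay as the last step left them, time stands still between calls to the robot, and variables do not carry over. Pictures are saved under pics/ and viewed, about 8 in all and at most 12, crops included, and the job is handed in when it is done.

```bash
mkdir -p pics && python3 - <<'E'
from station import ctrl
import cv2,numpy as np,pickle
o=ctrl.get_obs();print({k:np.round(v,3).tolist() for k,v in o.items()})
for n in("scene","top"):
    c=ctrl.camera(n);pickle.dump(c,open(f"{n}.pkl","wb"))
    cv2.imwrite(f"pics/{n}0.png",c["pixels"][:,:,::-1])
    print(n,c["fx"],c["fy"],c["cx"],c["cy"],c["dist"],np.round(c["R"],3).tolist(),np.round(c["t"],3), (c["depth"]>0).mean())
E
```

```text
{'time_s': 0.0, 'qpos': [1.038, 0.3, 1.522, 0.0, 1.321, -0.067], 'joint_vel': [-0.0, 0.0, 0.001, 0.001, 0.001, -0.001], 'tau': [-0.001, -53.181, -35.273, 0.071, 0.024, -0.0], 'ee_pos': [0.247, 0.491, 0.224], 'eef_rot': [-3.14, -0.0, 2.676], 'force': [-0.01, -0.117, 0.596], 'moment': [-0.005, 0.003, 0.013], 'grip_width': 0.094}
scene 419.80119514056304 419.80119514056304 288.26015712217384 206.46635606533903 [-0.04214267  0.          0.          0.          0.        ] [[0.505, -0.863, -0.006], [-0.498, -0.286, -0.819], [0.705, 0.416, -0.574]] [-0.105  0.39   0.445] 0.9959863945578231
top 429.3699056876106 429.3699056876106 273.6868363749181 206.17914386250717 [-0.04386918  0.          0.          0.          0.        ] [[0.022, -0.999, -0.032], [-0.994, -0.019, -0.11], [0.109, 0.034, -0.993]] [0.177 0.545 0.876] 0.9961777210884354
```

View pics/top0.png

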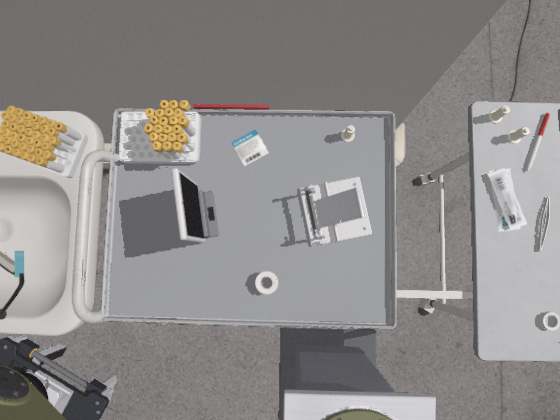

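View pics/scene0.png

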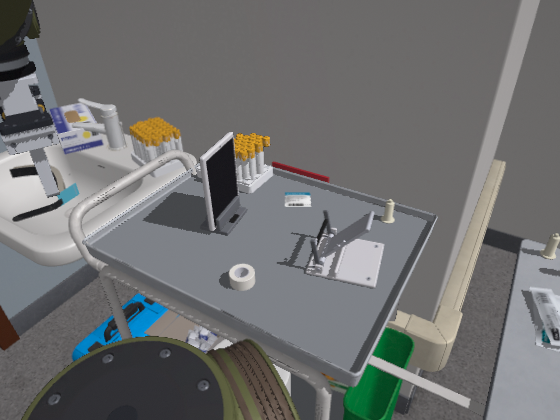

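```bash
cat > h.py <<'E'
import numpy as np,cv2,pickle
def cloud(c):
    h,w=c["depth"].shape
    K=np.array([[c["fx"],0,c["cx"]],[0,c["fy"],c["cy"]],[0,0,1]])
    uv=np.stack(np.meshgrid(np.arange(w),np.arange(h)),-1).reshape(-1,1,2).astype(np.float64)
    n=cv2.undistortPoints(uv,K,np.array(c["dist"])).reshape(h,w,2)
    P=np.dstack([n,np.ones((h,w))])*c["depth"][...,None]
    return P
def world(c):
    return (cloud(c)-np.array(c["t"]))@np.array(c["R"])
E
python3 - <<'E'
from h import *
tiles=[]
for n,(r0,r1,c0,c1) in (("top",(165,255,285,385)),("scene",(195,295,295,405))):
    c=pickle.load(open(n+".pkl","rb"));W=world(c)
    g=c["pixels"].min(2);z=W[...,2]
    flat=(abs(z)<.02)&(W[...,0]>.3)&(W[...,0]<.75)&(abs(W[...,1])<.4)
    print(n,"surface z med",np.median(z[flat]))
    sub=(slice(r0,r1),slice(c0,c1))
    m=(g>150)&(z>.003)&(z<.016)
    mm=np.zeros_like(m);mm[sub]=m[sub]
    p=W[mm][:,:2].astype(np.float32)
    print("base",len(p),cv2.minAreaRect(p*1000))
    m2=np.zeros_like(m);m2[sub]=(z[sub]>.03); q=W[m2]; print("leg pts",len(q),q.mean(0),q[q[:,2].argmax()])
    hi=(z>.1)&(z<.22)&(W[...,0]>.2)&(W[...,0]<.7)&(W[...,1]>.0)&(W[...,1]<.4)
    if n=="top":
        t=(z>.18)&(z<.2)&(g>120); t[:, :160]=0;t[:160]=0;t[:,230:]=0;t[250:]=0
        print("tablet top",t.sum(),cv2.minAreaRect((W[t][:,:2]*1000).astype(np.float32)))
        d=(z>.025)&(z<.05);d[:,:195]=0;d[:,225:]=0;d[:180]=0;d[245:]=0
        print("dock",d.sum(),cv2.minAreaRect((W[d][:,:2]*1000).astype(np.float32)))
    im=cv2.resize(c["pixels"][sub],None,fx=4,fy=4,interpolation=cv2.INTER_CUBIC)
    hz=cv2.resize(cv2.applyColorMap(np.clip(z[sub]*1000*1.7,0,255).astype(np.uint8),cv2.COLORMAP_JET),None,fx=3.5,fy=3.5,interpolation=0)
    cv2.imwrite(f"pics/{n}crop.png",im[:,:,::-1]);tiles+= [im[:,:,::-1]]
h=max(t.shape[0] for t in tiles);out=np.hstack([cv2.copyMakeBorder(t,0,h-t.shape[0],0,0,0) for t in tiles])
cv2.imwrite("pics/crop1.png",cv2.resize(out,None,fx=.93,fy=.93))
E
```

```text
top surface z med -0.0003702846370916347
base 1630 ((541.8786010742188, 52.93743896484375), (192.1842041015625, 209.76797485351562), 3.883328914642334)
leg pts 1513 [0.53257727 0.06272441 0.09392988] [0.44212945 0.15741317 0.93571099]
tablet top 516 ((526.761474609375, 352.1292724609375), (129.44102478027344, 12.654133796691895), 10.564279556274414)
dock 376 ((525.9833984375, 341.1815185546875), (127.03976440429688, 17.012351989746094), 7.413651943206787)
scene surface z med -0.000608225599039664
base 1979 ((588.9591064453125, 90.88356018066406), (309.9966125488281, 235.7714385986328), 22.516767501831055)
leg pts 1196 [0.51460748 0.05373338 0.08908074] [-0.06627169 -0.16481942  0.57381186]
```

View pics/crop1.png

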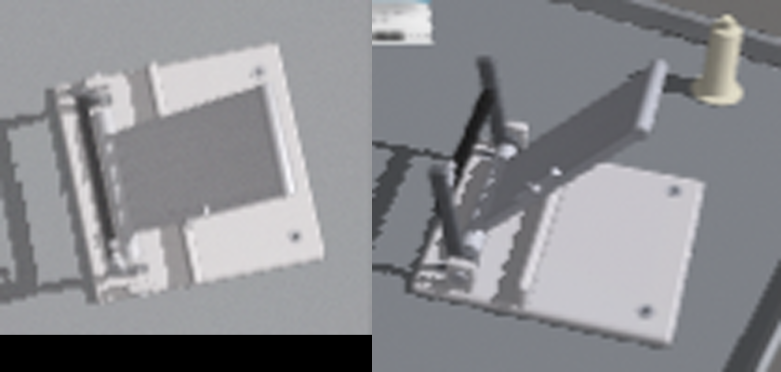

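The top crop shows the leg (grey plate) pointing right (world −y), base corners at crop px (277,43), (323,258), (98,303), (52,90), and black side posts behind the hinge. The tablet's screen faces right, nearly parallel to the stand.

```bash
cat >> h.py <<'E'
def ray(c,uv,z):
    K=np.array([[c["fx"],0,c["cx"]],[0,c["fy"],c["cy"]],[0,0,1]])
    n=cv2.undistortPoints(np.array(uv,float).reshape(-1,1,2),K,np.array(c["dist"])).reshape(-1,2)
    R=np.array(c["R"]);d=np.c_[n,np.ones(len(n))]@R;o=-R.T@np.array(c["t"])
    return o+d*((z-o[2])/d[:,2])[:,None]
E
python3 - <<'E'
from h import *
top=pickle.load(open("top.pkl","rb"));sc=pickle.load(open("scene.pkl","rb"))
C={}
for c,s,off,cor,n in((top,3.72,(285,165),[(52,90),(277,43),(323,258),(98,303)],"top"),(sc,3.72,(295-0,195),None,"sc")):
    if n=="top":
        P=ray(c,np.array(cor)/s+off,.008)[:,:2]*1000
        print(P.round(1).tolist(),[np.linalg.norm(P[i]-P[(i+1)%4]).round(1) for i in range(4)])
        ex=((P[0]-P[1])+(P[3]-P[2]));yaw=np.degrees(np.arctan2(ex[1],ex[0]));ey=P[0]-P[3]+P[1]-P[2]
        print("yaw",yaw,"yaw from y edges",np.degrees(np.arctan2(ey[1],ey[0]))-90+180)
        a=np.radians(yaw);e=np.array([np.cos(a),np.sin(a)]);f=np.array([-e[1],e[0]]);cen=P.mean(0)
        org=cen+42.5*e;print("origin",org)
# clouds in stand frame
for n,c in(("top",top),("scene",sc)):
    W=world(c)*1000;D=W[...,:2]-org;x=D@e;y=D@f;z=W[...,2]
    k=(abs(x)<140)&(abs(y)<75)&(z>20)&(z<220)
    r,cc=np.nonzero(k);print(n,k.sum(),"rows",r.min(),r.max(),"cols",cc.min(),cc.max())
    leg=k&(abs(y)<26)&(x<-20)&(x>-110)
    A=np.polyfit(x[leg],z[leg],1);print(" leg slope",np.degrees(np.arctan(-A[0])),A,"x range",np.percentile(x[leg],[1,99]),"y range of leg",np.percentile(y[k&(x<-45)&(z>50)],[1,50,99]),"z max",np.percentile(z[leg],99))
    b=k&(abs(y)>35);print(" posts: n",b.sum(),"z",np.percentile(z[b],[50,90,99]),"x at high",np.median(x[b&(z>60)]),"y",np.percentile(y[b&(z>60)],[5,95]))
    base=(abs(z-8)<5)&(c["pixels"].min(2)>170)&(abs(x)<140)&(abs(y)<80);print(" base x",np.percentile(x[base],[.5,99.5]),"y",np.percentile(y[base],[.5,99.5]))
    # bystanders
    for nm,(cx,cy) in dict().items():pass
print("bystander rays", ray(top,[(266,282),(347,133),(250,147)],.0).round(3).tolist())
W=world(top)*1000;z=W[...,2]
t=(z>180)&(z<200)&(W[...,0]>440)&(W[...,0]<620)&(W[...,1]>300)&(W[...,1]<400)
print("tab",t.sum(),cv2.minAreaRect(W[t][:,:2].astype(np.float32)),z[t].mean())
W=world(sc)*1000;z=W[...,2]
t=(z>60)&(z<185)&(W[...,0]>440)&(W[...,0]<620)&(W[...,1]>300)&(W[...,1]<400)
print("screen",t.sum(),cv2.minAreaRect(W[t][:,:2].astype(np.float32)))
E
```

```text
[[582.4, 134.8], [612.6, 3.4], [487.2, -23.2], [458.6, 106.3]] [np.float64(134.9), np.float64(128.2), np.float64(132.6), np.float64(127.0)]
yaw 102.70045499559546 yaw from y edges 102.46303430953064
origin [525.87546075  96.78747452]
top 1834 rows 183 244 cols 303 364
 leg slope 47.0618656454262 [-1.07469286 23.63513176] x range [-81.62182113 -20.67545887] y range of leg [-30.49158718  -0.66361726  28.58222124] z max 109.48403953610398
 posts: n 254 z [24.68882732 72.64902488 76.99507389] x at high 15.042678310230777 y [-52.95515626  49.99514164]
 base x [-109.47881251   23.06313489] y [-65.33068682  62.96720447]
scene 1387 rows 210 273 cols 310 374
 leg slope 50.99342803905245 [-1.23460758 13.01584778] x range [-81.84830001 -20.95415786] y range of leg [-29.68816776   5.92048041  29.81270657] z max 109.26585272412751
 posts: n 384 z [36.32673751 69.61032186 75.73618639] x at high 14.518630774591632 y [-50.59503125  52.18806033]
 base x [-107.98963783   22.57226091] y [-62.98109949  63.08245976]
bystander rays [[0.38, 0.202, 0.0], [0.712, 0.03, 0.0], [0.677, 0.245, 0.0]]
tab 534 ((526.1734619140625, 352.31280517578125), (130.49307250976562, 13.308809280395508), 9.876147270202637) 188.2270082103524
screen 1824 ((525.1553344726562, 347.0369567871094), (131.31918334960938, 13.686264038085938), 5.360440731048584)
```

```bash
python3 -m creep '{"translation":[[305,-511,10],[305,-511,10],[305,-511,10],[305,-511,10],[305,-511,10]],"yaw":[0.686,0.686,0.686,0.686,0.686],"gripper":[255,255,255,255,255]}' 20
```

```text
time_s: 0.52
ee_pos: [0.3447, 0.328, 0.2274]
eef_rot: [-3.141, -0.0, -3.036]
force: [0.9, -0.5, 0.2]
grip_width: 0.0645
```

```bash
python3 -m creep '{"translation":[[207,-348,0],[207,-348,0],[207,-348,0],[207,-348,0],[207,-348,0]],"yaw":[0.097,0.097,0.097,0.097,0.097],"gripper":[255,255,255,255,255]}' && python3 -m creep '{"translation":[[107,-180,0],[107,-180,0],[107,-180,0],[107,-180,0],[107,-180,0]],"yaw":[0,0,0,0,0],"gripper":[255,255,255,255,255]}'
```

```text
time_s: 0.93
ee_pos: [0.4503, 0.1499, 0.2274]
eef_rot: [-3.141, -0.0, -2.939]
force: [0.7, -0.1, -0.2]
grip_width: 0.0307
time_s: 1.35
ee_pos: [0.5563, -0.0296, 0.2272]
eef_rot: [-3.141, -0.001, -2.939]
force: [0.8, 0.4, 0.1]
grip_width: 0.001
```

```bash
python3 - <<'E'
from station import ctrl
from h import *
o=ctrl.get_obs();c=ctrl.camera("wrist");pickle.dump((o,c),open("w1.pkl","wb"))
print(np.round(c["tool_from_camera"],3).tolist())
cv2.imwrite("pics/w1.png",c["pixels"][:,:,::-1])
E
```

```text
[[0.001, -0.958, -0.288, 0.084], [1.0, 0.001, 0.0, -0.001], [-0.0, -0.288, 0.958, -0.161], [0.0, 0.0, 0.0, 1.0]]
```

View pics/w1.png

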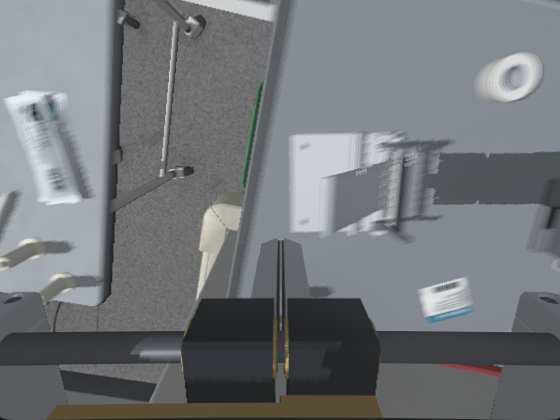

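```bash
python3 -m creep '{"translation":[[-2,0,-40],[-2,0,-80],[-2,0,-110],[-2,0,-136],[-2,0,-136]],"yaw":[0,0,0,0,0],"gripper":[255,255,255,255,255]}' && python3 - <<'E'
from station import ctrl
o=ctrl.get_obs();print(o["ee_pos"],o["force"],o["qpos"])
E
```

```text
time_s: 1.82
ee_pos: [0.5539, -0.0346, 0.0855]
eef_rot: [3.141, -0.009, -2.943]
force: [-0.4, -1.1, -0.3]
grip_width: 0.0005
[ 0.55394753 -0.03456508  0.08552672] [-0.38518397 -1.14863333 -0.262567  ] [-0.12719571  0.46798387  1.63588838 -0.00282815  1.04613933 -1.89533909]
```

```bash
python3 -m creep '{"translation":[[-2,10,5],[-4,20,5],[-6,29,5],[-8,34,5],[-9,39,5]],"yaw":[0,0,0,0,0],"gripper":[255,255,255,255,255]}' && python3 -m creep '{"translation":[[-1,5,0],[-2,10,0],[-3,15,0],[-4,20,0],[-5,24,0]],"yaw":[0,0,0,0,0],"gripper":[255,255,255,255,255]}'
```

```text
time_s: 2.23
ee_pos: [0.5452, 0.0055, 0.0918]
eef_rot: [-3.141, -0.007, -2.942]
force: [-0.2, -1.2, -0.1]
grip_width: 0.0003
time_s: 2.65
ee_pos: [0.5401, 0.0299, 0.0918]
eef_rot: [-3.141, -0.007, -2.942]
force: [0.1, -0.7, 0.8]
grip_width: 0.0002
```

```bash
python3 -m creep '{"translation":[[-1,5,0],[-2,10,0],[-3,15,0],[-4,20,0],[-5,24,0]],"yaw":[0,0,0,0,0],"gripper":[255,255,255,255,255]}' && python3 -m creep '{"translation":[[-1,3,0],[-1,6,0],[-2,9,0],[-2,11,0],[-3,13,0]],"yaw":[0,0,0,0,0],"gripper":[255,255,255,255,255]}'; python3 - <<'E'
from station import ctrl
from h import *
c=ctrl.camera("scene");cv2.imwrite("pics/s2.png",cv2.resize(c["pixels"][150:320,240:440,::-1],None,fx=3,fy=3))
E
```

```text
time_s: 3.07
ee_pos: [0.5349, 0.0545, 0.0917]
eef_rot: [-3.141, -0.007, -2.942]
force: [-1.0, -1.2, 0.1]
grip_width: 0.0003
time_s: 3.48
ee_pos: [0.532, 0.0677, 0.0918]
eef_rot: [-3.141, -0.007, -2.942]
force: [1.1, -1.9, -0.1]
grip_width: 0.0005
```

View pics/s2.png

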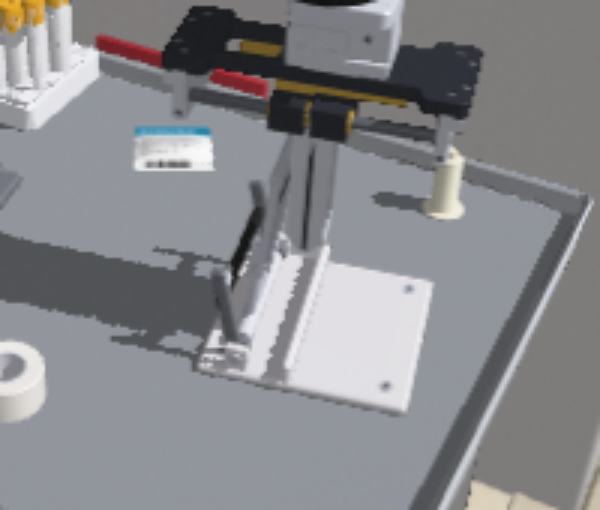

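The closed fingers have raised the leg to about upright in the picture. I'll continue with finer steps.

```bash
python3 -m creep '{"translation":[[-1,4,0],[-2,8,0],[-2,11,0],[-3,14,0]],"yaw":[0,0,0,0],"gripper":[255,255,255,255]}' && for i in 1 2 3; do python3 -m creep '{"translation":[[-0.3,1.5,0]],"yaw":[0],"gripper":[255]}' | grep -E "ee_pos|force"; done
```

```text
time_s: 3.87
ee_pos: [0.5288, 0.0823, 0.0917]
eef_rot: [-3.141, -0.007, -2.941]
force: [1.2, -0.1, -0.1]
grip_width: 0.0004
ee_pos: [0.5284, 0.0842, 0.0917]
force: [0.6, -1.5, 0.1]
ee_pos: [0.528, 0.0859, 0.0917]
force: [1.1, -1.0, 0.8]
ee_pos: [0.5277, 0.0875, 0.0917]
force: [0.8, -2.9, -1.5]
```

```bash
python3 -m creep '{"translation":[[-0.3,1.5,0]],"yaw":[0],"gripper":[255]}' | grep -E "ee_pos|force"; python3 -m creep '{"translation":[[-0.3,1.5,0]],"yaw":[0],"gripper":[255]}' | grep -E "ee_pos|force"; python3 -m creep '{"translation":[[-0.3,1.5,0]],"yaw":[0],"gripper":[255]}' | grep -E "ee_pos|force"
```

```text
ee_pos: [0.5274, 0.0888, 0.0916]
force: [1.6, -8.1, -1.2]
ee_pos: [0.5273, 0.09, 0.0916]
force: [1.5, -5.9, -1.8]
ee_pos: [0.5271, 0.091, 0.0915]
force: [2.0, -9.4, -1.3]
```

```bash
python3 -m creep '{"translation":[[-0.3,1.5,0]],"yaw":[0],"gripper":[255]}' | grep -E "ee_pos|force"; python3 -m creep '{"translation":[[-0.3,1.5,0]],"yaw":[0],"gripper":[255]}' | grep -E "ee_pos|force"
```

```text
ee_pos: [0.527, 0.0917, 0.0915]
force: [2.3, -11.3, -0.9]
ee_pos: [0.5267, 0.0929, 0.0914]
force: [0.5, 1.5, -0.4]
```

Force rose to about 11 N and then dropped: the catch has been passed. Next I'll feel for the stop.

```bash
python3 -m creep '{"translation":[[-0.3,1.5,0]],"yaw":[0],"gripper":[255]}' | grep -E "ee_pos|force"; python3 -m creep '{"translation":[[-0.2,1,0]],"yaw":[0],"gripper":[255]}' | grep -E "ee_pos|force"
```

```text
ee_pos: [0.5264, 0.0946, 0.0914]
force: [0.5, -1.0, 0.5]
ee_pos: [0.5262, 0.0955, 0.0914]
force: [1.9, -9.5, -0.9]
```

```bash
python3 -m creep '{"translation":[[-0.2,1,0]],"yaw":[0],"gripper":[255]}' | grep -E "ee_pos|force"; python3 -m creep '{"translation":[[-0.2,1,0]],"yaw":[0],"gripper":[255]}' | grep -E "ee_pos|force"
```

```text
ee_pos: [0.5262, 0.0957, 0.0914]
force: [2.7, -14.9, -1.2]
ee_pos: [0.5262, 0.0957, 0.0914]
force: [2.9, -12.6, 0.5]
```

```bash
python3 -m creep '{"translation":[[3,-12,0],[8,-35,0],[8,-35,50],[8,-35,90],[8,-35,140]],"yaw":[0,0,0,0,0],"gripper":[255,255,255,255,255]}' && python3 -m creep '{"translation":[[-8,0,10],[-8,0,10]],"yaw":[0,0],"gripper":[255,255]}'; python3 - <<'E'
from station import ctrl
from h import *
c=ctrl.camera("scene");cv2.imwrite("pics/s3.png",cv2.resize(c["pixels"][150:320,240:440,::-1],None,fx=3,fy=3))
W=world(c)*1000
e=np.array([-.218,.976]);f=np.array([-.976,-.218]);D=W[...,:2]-[526,97];x=D@e;y=D@f;z=W[...,2]
k=(abs(y)<28)&(x>-30)&(x<80)&(z>35)&(z<150);A=np.polyfit(z[k],x[k],1);r=abs(x-np.polyval(A,z))<6;A=np.polyfit(z[k&r],x[k&r],1)
print("leg lean",np.arctan(A[0]),"x at z18",np.polyval(A,18),"at 72",np.polyval(A,72),k.sum(),np.percentile(z[k],99))
E
```

```text
time_s: 5.28
ee_pos: [0.5338, 0.0601, 0.2178]
eef_rot: [-3.133, -0.008, -2.942]
force: [0.9, 0.7, 1.3]
grip_width: 0.0002
time_s: 5.45
ee_pos: [0.5264, 0.0599, 0.2316]
eef_rot: [-3.133, -0.002, -2.942]
force: [-0.9, -0.0, 0.2]
grip_width: 0.0003
leg lean 0.2215318540520328 x at z18 -2.139400194375014 at 72 10.0229349905029 578 136.58259049423683
```

View pics/s3.png

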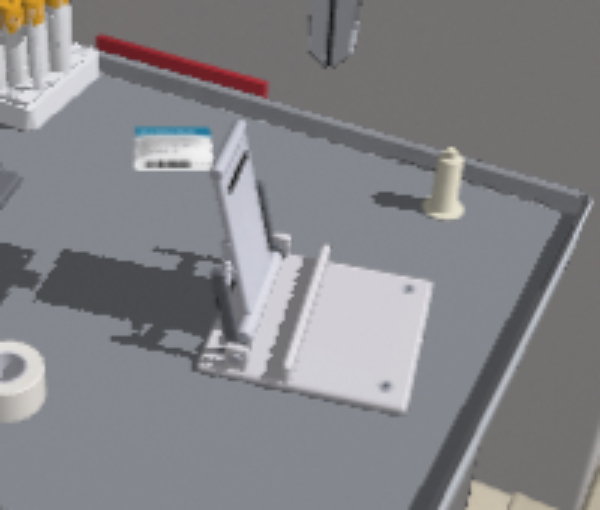

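The leg stays up by itself, leaning back ≈0.22 rad (joint ≈1.09). Now to the tablet.

```bash
python3 -m creep '{"translation":[[0,292,4],[0,292,4],[0,292,4],[0,292,4],[0,292,4]],"yaw":[-0.022,-0.022,-0.022,-0.022,-0.022],"gripper":[0,0,0,0,0]}' && python3 -m creep '{"translation":[[0,95,0],[0,95,0],[0,95,0],[0,95,0],[0,95,0]],"yaw":[0,0,0,0,0],"gripper":[0,0,0,0,0]}'; python3 - <<'E'
from station import ctrl
from h import *
o=ctrl.get_obs();c=ctrl.camera("wrist")
from scipy.spatial.transform import Rotation as Ro
cv2.imwrite("pics/w2.png",c["pixels"][:,:,::-1])
P=cloud(c);T=np.array(c["tool_from_camera"]);Pt=P@T[:3,:3].T+T[:3,3]
Rw=Ro.from_euler("xyz",o["eef_rot"]).as_matrix();W=(Pt@Rw.T+o["ee_pos"])*1000
print(o["ee_pos"],o["eef_rot"],o["joint_vel"].round(3) if hasattr(o["joint_vel"],'round') else o["joint_vel"])
t=(W[...,2]>182)&(W[...,2]<196)&(W[...,0]>440)&(W[...,0]<620)&(W[...,1]>320)&(W[...,1]<380)
print("tablet top",t.sum(),cv2.minAreaRect(W[t][:,:2].astype(np.float32)),W[t][:,2].mean())
E
```

```text
time_s: 5.92
ee_pos: [0.5253, 0.2702, 0.2294]
eef_rot: [-3.133, -0.008, -2.964]
force: [0.9, -0.2, 1.2]
grip_width: 0.0304
time_s: 6.33
ee_pos: [0.525, 0.3652, 0.2271]
eef_rot: [-3.131, -0.011, -2.963]
force: [-0.2, 0.3, -0.7]
grip_width: 0.0638
[0.52498703 0.36515734 0.22712847] [-3.13145308 -0.01113852 -2.96255838] [-0.034 -0.032  0.016 -0.003  0.002 -0.004]
tablet top 2905 ((526.117919921875, 351.4475402832031), (128.01426696777344, 12.399309158325195), 9.934465408325195) 189.8451302512597
```

View pics/w2.png

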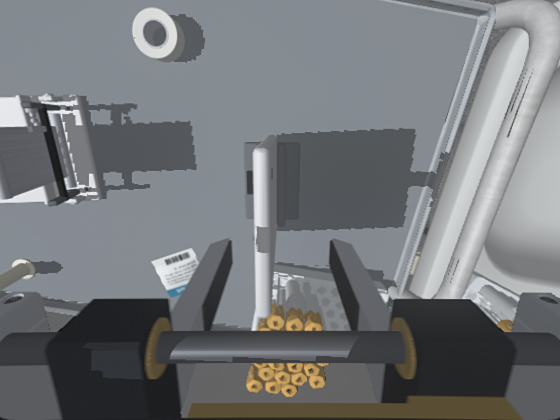

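```bash
python3 -m creep '{"translation":[[1,-14,0],[1,-14,0],[1,-14,0],[1,-14,-10],[1,-14,-20]],"yaw":[-0.005,-0.005,-0.005,-0.005,-0.005],"gripper":[0,0,0,0,0]}' && python3 -m creep '{"translation":[[0,0,-8],[0,0,-16],[0,0,-20],[0,0,-20]],"yaw":[0,0,0,0],"gripper":[0,0,0,0]}'
```

```text
time_s: 6.8
ee_pos: [0.5266, 0.3503, 0.2074]
eef_rot: [-3.132, -0.009, -2.969]
force: [-0.3, -0.5, 0.8]
grip_width: 0.094
time_s: 7.13
ee_pos: [0.5261, 0.3502, 0.1859]
eef_rot: [-3.131, -0.011, -2.969]
force: [-0.1, -0.3, 0.0]
grip_width: 0.094
```

```bash
python3 -m creep '{"translation":[[0,1,0],[0,1,0],[0,1,0],[0,1,0],[0,1,0]],"yaw":[0,0,0,0,0],"gripper":[255,255,255,255,255]}' 25 && python3 -m creep '{"translation":[[0,0,0],[0,0,0],[0,0,0],[0,0,0],[0,0,0]],"yaw":[0,0,0,0,0],"gripper":[255,255,255,255,255]}'
```

```text
time_s: 7.55
ee_pos: [0.5262, 0.3513, 0.1862]
eef_rot: [-3.132, -0.011, -2.969]
force: [0.4, -0.3, -0.5]
grip_width: 0.0639
time_s: 7.97
ee_pos: [0.5262, 0.3512, 0.1862]
eef_rot: [-3.132, -0.011, -2.969]
force: [0.4, 0.6, -0.2]
grip_width: 0.0309
```

```bash
python3 -m creep '{"translation":[[0,0,0],[0,0,0],[0,0,4],[0,0,8],[0,0,12]],"yaw":[0,0,0,0,0],"gripper":[255,255,255,255,255]}'
```

```text
time_s: 8.38
ee_pos: [0.5261, 0.3513, 0.1984]
eef_rot: [-3.132, -0.011, -2.969]
force: [-0.4, 0.6, -3.5]
grip_width: 0.0122
```

```bash
python3 -m creep '{"translation":[[0,0,15],[0,0,35],[0,0,65],[0,0,100],[0,0,140]],"yaw":[0,0,0,0,0],"gripper":[255,255,255,255,255]}' && python3 -m creep '{"translation":[[0,0,15],[0,0,15],[0,0,15],[0,0,15]],"yaw":[0,0,0,0],"gripper":[255,255,255,255]}'; python3 - <<'E'
from station import ctrl
from h import *
o=ctrl.get_obs();print(o["ee_pos"],o["force"],o["moment"])
c=ctrl.camera("scene");cv2.imwrite("pics/s4.png",c["pixels"][:,:,::-1])
W=world(c)*1000
t=(W[...,2]>140)&(W[...,2]<300)&(W[...,0]>440)&(W[...,0]<620)&(W[...,1]>310)&(W[...,1]<380)
P=W[t];ctr,vec=P.mean(0),np.linalg.svd(P-P.mean(0),full_matrices=0)[2]
print(t.sum(),P.min(0),P.max(0),"normal",vec[2],"long",vec[0])
for z in(180,220,260,300):
    s=P[abs(P[:,2]-z)<10]; 
    if len(s)>5:print(z,len(s),cv2.minAreaRect(s[:,:2].astype(np.float32)))
E
```

```text
time_s: 8.8
ee_pos: [0.5256, 0.3509, 0.3391]
eef_rot: [-3.131, -0.013, -2.969]
force: [0.3, 0.1, -2.5]
grip_width: 0.0118
time_s: 9.13
ee_pos: [0.5254, 0.3507, 0.3517]
eef_rot: [-3.129, -0.016, -2.969]
force: [0.0, -0.2, -4.3]
grip_width: 0.0118
[0.52536796 0.35072958 0.35174107] [ 0.019541   -0.24060158 -4.30732253] [ 0.01610811  0.02329871 -0.02455726]
2306 [459.30704101 332.77229431 173.42091831] [590.0660478  358.8774884  299.99806328] normal [-0.14853546  0.98883505 -0.01193582] long [-0.98885218 -0.14864358 -0.00874412]
180 234 ((524.3079223632812, 344.7654724121094), (129.4991455078125, 12.077933311462402), 5.357929229736328)
220 364 ((524.475830078125, 345.5034484863281), (130.9071044921875, 11.663366317749023), 5.77211332321167)
260 381 ((525.2177124023438, 346.26617431640625), (131.547119140625, 12.36025333404541), 5.637402534484863)
300 211 ((523.9187622070312, 347.3019714355469), (129.54461669921875, 10.827874183654785), 7.396080493927002)
```

View pics/s4.png

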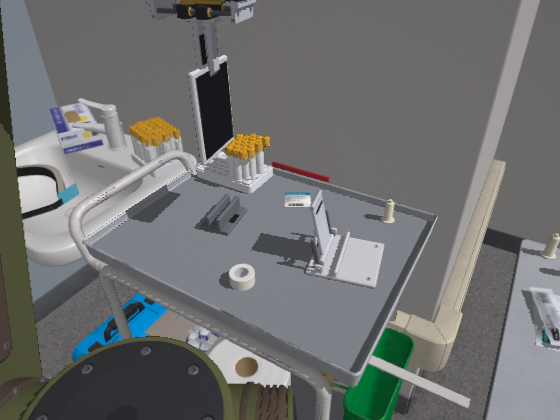

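```bash
python3 -m creep '{"translation":[[0,-15,0],[0,-40,0],[1,-70,0],[2,-100,0],[2,-130,0]],"yaw":[0.01,0.02,0.03,0.047,0.047],"gripper":[255,255,255,255,255]}' && python3 -m creep '{"translation":[[1,-30,0],[1,-60,0],[2,-90,0],[2,-115,0],[3,-130,0]],"yaw":[0,0,0,0,0],"gripper":[255,255,255,255,255]}'  && python3 -m creep '{"translation":[[0,-5,0],[0,-8,0],[0,-8,0]],"yaw":[0,0,0],"gripper":[255,255,255]}'
```

```text
time_s: 9.6
ee_pos: [0.5269, 0.2194, 0.3497]
eef_rot: [-3.129, -0.02, -2.921]
force: [0.2, -0.3, -3.0]
grip_width: 0.012
time_s: 10.02
ee_pos: [0.5295, 0.087, 0.3482]
eef_rot: [-3.129, -0.022, -2.922]
force: [0.6, -0.2, -2.4]
grip_width: 0.0118
time_s: 10.27
ee_pos: [0.5293, 0.079, 0.3474]
eef_rot: [-3.129, -0.024, -2.923]
force: [-0.3, 0.0, -2.0]
grip_width: 0.0121
```

```bash
python3 -m creep '{"translation":[[0,0,-20],[0,0,-50],[0,0,-85],[0,0,-115],[0,0,-135]],"yaw":[0,0,0,0,0],"gripper":[255,255,255,255,255]}' && python3 -m creep '{"translation":[[0,0,-4],[0,0,-4]],"yaw":[0,0],"gripper":[255,255]}'; python3 - <<'E'
from station import ctrl
from h import *
o=ctrl.get_obs();print(o["ee_pos"],o["force"])
c=ctrl.camera("scene");cv2.imwrite("pics/s5.png",cv2.resize(c["pixels"][100:310,250:440,::-1],None,fx=2.8,fy=2.8))
W=world(c)*1000
e=np.array([-.218,.976]);f=np.array([-.976,-.218]);D=W[...,:2]-[526,97];x=D@e;y=D@f;z=W[...,2]
k=(abs(y)<75)&(x>-45)&(x<5)&(z>35)&(z<160)&(c["pixels"].max(2)<60)
print(k.sum())
for h in(45,75,105,135):
    s=k&(abs(z-h)<12);print(h,s.sum(),"screen x med",np.median(x[s]),"y",np.percentile(y[s],[2,98]))
k=(abs(y)<75)&(x>-45)&(x<5)&(z>25)&(z<160)&(x<-15);print("z lowest",np.percentile(z[k],[.5,1,2]),"y",np.percentile(y[k],[1,99]))
A=np.polyfit(y[k],x[k],1);print("yaw err rad",A)
E
```

```text
time_s: 10.68
ee_pos: [0.5282, 0.0802, 0.2089]
eef_rot: [-3.13, -0.027, -2.921]
force: [-0.3, 0.2, -3.1]
grip_width: 0.0119
time_s: 10.85
ee_pos: [0.5274, 0.0812, 0.2034]
eef_rot: [-3.13, -0.031, -2.92]
force: [-0.5, -0.2, -2.9]
grip_width: 0.0118
[0.52736276 0.08116534 0.20335882] [-0.54280762 -0.24001037 -2.89987297]
466
45 47 screen x med -21.942677081229338 y [-38.36062934  61.07620939]
75 88 screen x med -21.654618997222595 y [-37.41611127  58.41167058]
105 95 screen x med -21.411637803798033 y [-36.66180863  55.61350864]
135 102 screen x med -21.12037241214822 y [-44.27471611  59.2033779 ]
z lowest [29.07245488 29.87556662 32.00977475] y [-53.28651169  70.34550535]
yaw err rad [  0.02188919 -21.1630762 ]
```

View pics/s5.png

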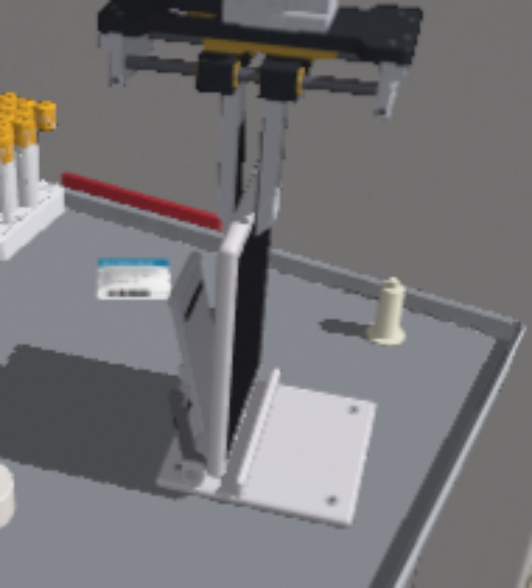

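```bash
python3 -m creep '{"translation":[[4,-3,0],[4,-3,0],[4,-3,-4],[4,-3,-8],[4,-3,-11]],"yaw":[0,0,0,0,0],"gripper":[255,255,255,255,255]}' && python3 -m creep '{"translation":[[0,0,-2],[0,0,-3]],"yaw":[0,0],"gripper":[255,255]}'
```

```text
time_s: 11.32
ee_pos: [0.5321, 0.078, 0.1938]
eef_rot: [-3.13, -0.028, -2.92]
force: [-0.1, -0.7, -3.1]
grip_width: 0.0117
time_s: 11.48
ee_pos: [0.5319, 0.078, 0.1904]
eef_rot: [-3.13, -0.028, -2.92]
force: [-0.1, -0.5, -2.5]
grip_width: 0.0119
```

```bash
python3 -m creep '{"translation":[[0,2,0],[0,2,-1.5],[0,2,-3]],"yaw":[0,0,0],"gripper":[255,255,255]}' | grep -E "ee_pos|force" && python3 -m creep '{"translation":[[0,0,-1.5]],"yaw":[0],"gripper":[255]}'| grep -E "ee_pos|force" && python3 -m creep '{"translation":[[0,0,-1.5]],"yaw":[0],"gripper":[255]}'| grep -E "ee_pos|force"
```

```text
ee_pos: [0.5319, 0.0801, 0.1874]
force: [-3.0, -0.3, 6.0]
ee_pos: [0.5322, 0.0801, 0.1873]
force: [-10.2, -1.9, 25.0]
ee_pos: [0.5324, 0.0801, 0.1875]
force: [-7.2, -0.9, 14.2]
```

```bash
python3 -m creep '{"translation":[[0,0,0.5],[0,0,1]],"yaw":[0,0],"gripper":[255,255]}' && python3 -m creep '{"translation":[[0,0,0],[0,0,0],[0,0,0]],"yaw":[0,0,0],"gripper":[190,190,190]}' && python3 - <<'E'
from station import ctrl
from h import *
c=ctrl.camera("scene");cv2.imwrite("pics/s6.png",cv2.resize(c["pixels"][100:310,250:440,::-1],None,fx=2.8,fy=2.8))
E
```

```text
time_s: 12.07
ee_pos: [0.5326, 0.0801, 0.1889]
eef_rot: [-3.129, -0.024, -2.92]
force: [-0.2, 1.1, -3.4]
grip_width: 0.012
time_s: 12.32
ee_pos: [0.5327, 0.0801, 0.1889]
eef_rot: [-3.129, -0.024, -2.92]
force: [-0.2, -0.4, 0.2]
grip_width: 0.0239
```

View pics/s6.png

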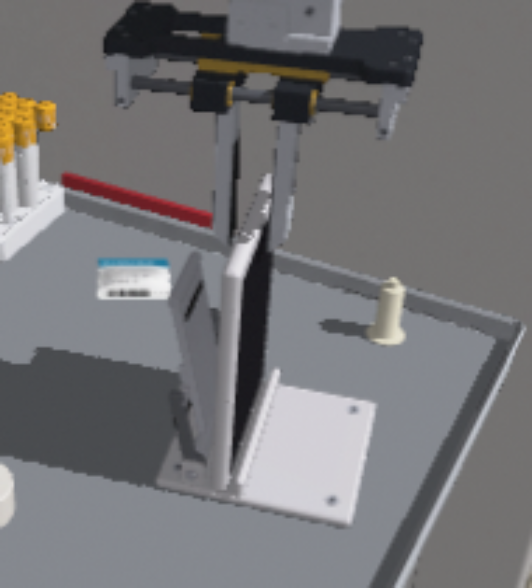

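```bash
python3 -m creep '{"translation":[[-1,4,-1],[-2,8,-2],[-3,12,-3],[-3.5,16,-4],[-4.4,20,-5]],"yaw":[0,0,0,0,0],"gripper":[190,190,190,190,190]}' && python3 -m creep '{"translation":[[-1,3,0],[-1.5,6,0],[-2,9,0],[-2.7,12,0],[-3.3,15,0]],"yaw":[0,0,0,0,0],"gripper":[190,190,190,190,190]}' && python3 -m creep '{"translation":[[-0.5,2,0],[-0.9,4,0],[-1.3,6,0]],"yaw":[0,0,0],"gripper":[190,190,190]}'
```

```text
time_s: 12.78
ee_pos: [0.5281, 0.1006, 0.1837]
eef_rot: [-3.129, -0.024, -2.92]
force: [0.8, -0.2, -0.5]
grip_width: 0.0241
time_s: 13.2
ee_pos: [0.5248, 0.116, 0.1838]
eef_rot: [-3.129, -0.024, -2.92]
force: [-0.3, 0.1, -0.5]
grip_width: 0.0241
time_s: 13.45
ee_pos: [0.5235, 0.1221, 0.1838]
eef_rot: [-3.129, -0.024, -2.92]
force: [-0.5, -0.9, 0.4]
grip_width: 0.0238
```

```bash
python3 -m creep '{"translation":[[-0.4,2,0],[-0.9,4,0],[-0.9,4,0]],"yaw":[0,0,0],"gripper":[190,190,190]}' |grep -E "pos|force" && python3 - <<'E'
from station import ctrl
from h import *
c=ctrl.camera("scene");cv2.imwrite("pics/s7.png",cv2.resize(c["pixels"][100:310,250:440,::-1],None,fx=2.8,fy=2.8))
W=world(c)*1000
e=np.array([-.218,.976]);f=np.array([-.976,-.218]);D=W[...,:2]-[526,97];x=D@e;y=D@f;z=W[...,2]
k=(abs(y)<75)&(x>-45)&(x<35)&(z>35)&(z<150)&(c["pixels"].max(2)<60)
for h in(45,75,105,135):
    s=k&(abs(z-h)<12);print(h,s.sum(),"screen x med",np.median(x[s]))
E
```

```text
ee_pos: [0.5225, 0.1263, 0.1838]
force: [0.3, 1.1, 0.6]
45 214 screen x med -18.339255884044007
75 239 screen x med -9.416033215454963
105 251 screen x med -0.08878373840504418
135 269 screen x med 9.335920863151598
```

View pics/s7.png

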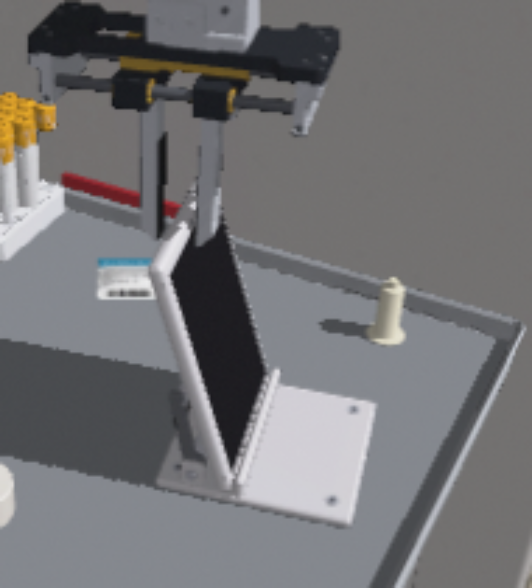

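Screen slope gives a 0.30 rad lean, with the foot at x≈−30 against the lip; no force is on the tool and both fingers are clear. Next: open, rise and check.

```bash
python3 -m creep '{"translation":[[0,0,0],[0,0,0],[0,0,0],[0,0,0]],"yaw":[0,0,0,0],"gripper":[140,140,140,140]}' |grep -E "width|force" && python3 -m creep '{"translation":[[0,0,10],[0,0,30],[0,0,55],[0,0,80],[0,0,100]],"yaw":[0,0,0,0,0],"gripper":[140,140,140,140,140]}' && python3 -m creep '{"translation":[[0,40,20],[0,80,20],[0,120,20],[0,120,20],[0,120,20]],"yaw":[0,0,0,0,0],"gripper":[140,140,140,140,140]}' && python3 - <<'E'
from station import ctrl
from h import *
c=ctrl.camera("scene");t=ctrl.camera("top");pickle.dump((c,t),open("fin.pkl","wb"))
W=world(c)*1000
e=np.array([-.218,.976]);f=np.array([-.976,-.218]);D=W[...,:2]-[526,97];x=D@e;y=D@f;z=W[...,2]
k=(abs(y)<75)&(x>-45)&(x<35)&(z>35)&(z<150)&(c["pixels"].max(2)<60)
for h in(45,75,105,135):
    s=k&(abs(z-h)<12);print(h,s.sum(),"screen x med",np.median(x[s]),np.percentile(y[s],[2,98]))
W=world(t)*1000;D=W[...,:2]-[526,97];X=D@e;Y=D@f;Z=W[...,2]
k=(abs(X)<60)&(abs(Y)<90)&(Z>60)&(Z<200);print("top: tablet y range",np.percentile(Y[k],[1,99]),"z max",np.percentile(Z[k],99))
p=np.nonzero(k);print(p[0].min(),p[0].max(),p[1].min(),p[1].max())
t0=pickle.load(open("top.pkl","rb"))["pixels"].astype(int);d=abs(t["pixels"].astype(int)-t0).max(2)
for n,(u,v) in dict(tape=(266,282),needle=(347,133),gauze=(250,147)).items(): print(n,(d[v-18:v+19,u-18:u+19]>40).sum())
im=np.hstack([cv2.resize(c["pixels"][100:310,200:440],(480,420)),cv2.resize(t["pixels"][120:300,230:390],None,fx=2,fy=420/180)])
cv2.imwrite("pics/fin.png",im[:,:,::-1])
E
```

```text
force: [-0.3, -0.7, -0.4]
grip_width: 0.0418
time_s: 14.5
ee_pos: [0.5226, 0.1262, 0.2866]
eef_rot: [-3.129, -0.022, -2.92]
force: [0.4, 0.8, -0.1]
grip_width: 0.0425
time_s: 14.92
ee_pos: [0.5222, 0.2477, 0.3069]
eef_rot: [-3.129, -0.022, -2.917]
force: [0.5, -0.9, -0.1]
grip_width: 0.0423
45 208 screen x med -18.23201311470389 [-48.94608619  53.85144309]
75 243 screen x med -9.340423945333525 [-49.52322713  54.30736446]
105 253 screen x med 0.10463707724705579 [-49.96579859  54.32368233]
135 271 screen x med 9.258214594911697 [-51.34207131  54.40433561]
top: tablet y range [-62.87514101  62.91032404] z max 183.47479066626425
174 245 297 330
tape 1112
needle 0
gauze 992
```

View pics/fin.png

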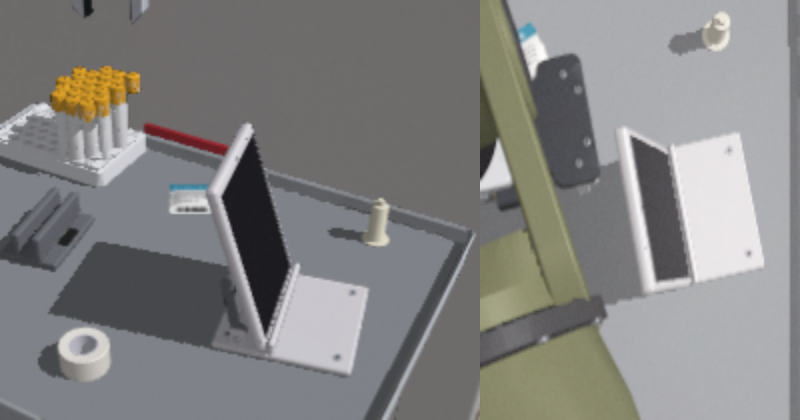

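```bash
python3 -m creep '{"translation":[[0,0,0],[0,0,0],[0,0,0]],"yaw":[0,0,0],"gripper":[140,140,140]}' && python3 - <<'E'
from station import ctrl
from h import *
c0=pickle.load(open("scene.pkl","rb"))["pixels"].astype(int);c=ctrl.camera("scene")["pixels"].astype(int);d=abs(c-c0).max(2)
for n,(u,v) in dict(tape=(242,277),needle=(389,211),gauze=(296,199)).items(): print(n,(d[v-14:v+14,u-14:u+14]>40).sum())
print(ctrl.hand_in())
E
```

```text
time_s: 15.27
ee_pos: [0.5228, 0.2447, 0.3072]
eef_rot: [-3.129, -0.022, -2.921]
force: [-0.1, -0.1, -0.3]
grip_width: 0.0421
tape 1
needle 0
gauze 85
the job is handed in; nothing more can be done
None
```

The leg is clicked home against its stop, the tablet is leaning on it, and the job was handed in at about 15 s.

- **Leg:** I pushed it back with closed fingers. The force climbed to about 11 N, dropped at the click, then rose to about 15 N against the stop (limit 25 N). It stayed up by itself, leaning back about 0.22 rad, which puts the joint at roughly 1.09.
- **Tablet:** I lifted it from the dock by its top edge and set it in the groove. Setting it down read about 25 N for one moment at the wrist. I then opened the fingers loosely around it and let it down onto the leg. It now leans at about 0.30 rad with its lower edge against the lip. It is centred to within about 1 mm in the overhead view; the scene view suggests about 2 mm off.
- **Other checks:** The tablet did not move after the fingers withdrew.
    - **Tape roll and needle holder:** these show no change between the first and last scene pictures.
    - **Gauze packet:** 85 pixels around it changed. I put this down to the raised tablet now showing in that window, because the packet looks in place in the picture, but I did not measure its position.
    - **Overhead comparison:** it could not be used for the tape and gauze because the arm blocked the view.

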